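# Restock the tin lane through its spring flap

### The arm

A 7-joint arm with a two-finger parallel gripper is mounted at the origin on a cart in front of the work surface, level with it; the furniture and walls round the work are solid. World frame = base frame: x ahead of the robot, y to its left, z up, the work surface at z = 0. Lengths are in m, angles in rad, forces in N, time in s.
With the tool pointing down it reaches from about 0.35 to 0.775 m from the base axis. Payload 3.1 kg.
Tool frame: the origin (TCP) lies at the very end of the fingers, on their centre line; the grasp point (between the pads) lies r.grip_depth behind it (r.grip_depth is the distance from the TCP to the grasp point, in m); z points along the fingers, y is the line along which they close (so a half turn about z gives the same grasp; the last joint's range is limited). The gripper opens to 85 mm and grips with 20 to 120 N. Pads are 22 mm wide; open, the fingers measure 114 mm over their backs; the gripper's body (76 mm by 85 mm) begins 54 mm behind the grasp point. The pads swing forward as they close: fully open they stand 13 mm farther back than shut.
Start: joints at [1.262, 0.311, 0.014, 1.512, -0.004, 1.319, -0.027], TCP at [0.145, -0.531, 0.231] pointing down, gripper open.
Joint ranges: [-2.7, 2.7], [-0.3, 1.91], [-1.27, 1.3], [0.12, 2.57], [-1.44, 4.58], [0.2, 2.03], [-3.05, 3.05]. Speed limits (rad/s): [2.79, 2.79, 3.14, 3.14, 3.14, 3.14, 3.14].

### API

Orientations are given as [roll, pitch, yaw] about the fixed x, y, z axes, in that order (R = Rz(yaw) Ry(pitch) Rx(roll)).
In Python, from rig import r, optics, close_job, models gives the robot as it stands. The module is installed in compiled form; this text tells all that it offers.
- The arm moves only by the tool play_rows, never from a script. Its argument "targets" is a list of rows, each a list of 7 numbers: the gripper's target within -1 to 1 (shut at 1, half-way at 0, fully open at -1), then the shift along the tool's x, y, z scaled (see below), then the turn, a rotation vector about the tool's x, y, z scaled (see below). A call has exactly 10 rows; each row shifts and turns the commanded pose from where the row before left it, along the tool's axes as they then stand; what a row does not reach is not made up. The controller multiplies each number of a shift by 0.03 m and each number of a turn by 5 degrees. A row lasts 1/8 s, in which the tool goes at most 62.5 mm and 10.7 degrees, less where a joint would pass 70% of its speed; a pose out of reach is approached as far as the arm can. A call with a number of a shift or a turn outside -1 to 1 is refused whole. A call with a gripper value outside its range is refused whole. The fingers move at their own pace and stop on an object; "grip_force" is the grip in N (left out, the last holds). Time passes only in rows, so rows that do not move let the fingers close, or fill a call up. It gives the time, the measured TCP pose, the force, the opening and the grip force at its end, in the units of the state.
- r.get_state(): the state, without advancing time (a new reading comes with each control period).
- optics.snapshot(name): name is "scene" or "top" or "wrist"; returns (picture, depth): 420x560x3 uint8, red, green, blue; 420x560 float32, m along the optical axis (not along the pixel's ray), 0 where there is no reading.
- optics.camera_params(name): a dict with "intrinsics" (3x3 intrinsics, pixels), "camera_from_world" (4x4, takes a point from world to camera coordinates). Camera axes: x right, y down, z forward; pixel columns grow to the right and rows downward; lengths in m; the calibration is good to about 2 mm. A picture is of the moment at which its call begins: read the wrist's pose just before it. camera_params takes no time and is no camera call; for the wrist camera it gives the pose at the moment of the call.
- close_job(): hands the job in; it is judged then, once.
Trained networks look in the newest picture that a camera, given by its name, has taken for a name from the list of things; names that differ only in an ending like _2 or _b are one class to them, and where a whole thing is asked for, a point or a joint stands for the part that bears it (a point fixed in the world has none). Each returns a list of dicts, best first, with "confidence" (0 to 1); they miss things now and then, are a little off and sometimes report something else, mostly with a low value. They report only what shows in the picture. A call takes as long as a camera call.
- models.silhouettes(camera, query): "region" (420x560 bool, what is visible of it) and "rect" ([left, top, width, height] in pixels, round what is visible of it).
- models.tip_of(camera, query): "xy" ([column, row] in pixels: a listed point, or the origin of a listed thing).
The state is a dict: "time_s": time; "q": joint angles; "joint_vel": joint speeds; "effort": joint torques, N m; "tcp_pos": TCP position; "eef_rot": TCP orientation; "force": force on the tool from outside, world axes, zero at the start; "ft_torque": the same for the moment, N m; "finger_gap": finger opening in m; "grip_force": force on a finger pad.
Only numpy, scipy, OpenCV 4.12 (cv2) and the standard library are available. Lean on these libraries where they do the work, as an engineer would, in place of code of your own. Each camera call takes 0.05 s, during which the arm holds its last target. There are 200 camera calls.

### The job

Put the food tin away in the low wooden tin lane: with one finger push the lane's spring flap open and, while it is held open, push the tin in past it with the other finger, then withdraw so that the flap swings shut behind the tin. The tin stays standing on the worktop throughout: push it, never lift or tip it, and do not ram the shut flap with the tin. Leave the other things on the worktop where they are.

Things in the scene. Friction and masses are not known exactly. Their poses are not given: they have to be found in the camera images.
- tin: The only food tin: upright metal cylinder, 57 mm diameter, 72 mm high, about 0.18 kg, with a paper label; stands on the bare worktop in front of the flap, 95 to 135 mm from it and up to 32 mm off the lane's centre line towards its hinge side. Origin: centre of its underside.
- tin_lane: The tin lane, fixed: a low, open-topped, bottomless lane of pale wood (the worktop is its floor, no sill). Origin: on the worktop, middle of its entrance. +x points into the lane, z up; +y is the flap's hinge side. Inside 100 mm wide (y -50 to +50 mm); walls 10 mm thick, 50 mm high. Two entrance posts 62 mm high stand just outside that width (|y| 50 to 66 mm, x -14 to +4 mm).
- lane_end (a point): Middle of the lane's end wall (inner face), on the worktop: 225 mm into the lane from the entrance, on its centre line. Overhead: a wall cabinet hangs over the back of the worktop, its underside 0.48 m above the worktop and its front about 0.1 m behind the lane, so keep the hand low (a tip height of 0.11 m clears the tin and the walls) rather than lifting it high here.
- flap (a joint): Angle of the flap about its upright hinge pin: 0 shut (across the entrance), grows as its free edge swings into the lane, stop at 1.55 rad. A light spring always closes it (0.014 N m when shut to 0.045 N m fully open), damped: let go, it takes about half a second to close. It opens only inward.
- flap_hinge (a point): Centre of the flap's hinge pin, half-way up the flap (26 mm above the worktop); lies in the lane's frame at x = 3, y = +46 mm. The flap is a metal plate 4 mm thick, spanning heights 8 to 44 mm, reaching 94 mm from the pin.
- flap_edge (a point): The flap's free upright edge (rubber strip), half-way up, 92 mm from the hinge pin; the tin must be pushed farther in than this edge can swing.
- jar: Bystander: loose glass jar with a yellow lid, 65 mm diameter, 87 mm high, some 25 cm in front of the entrance. Origin: centre of its underside.
- shaker: Bystander: loose glass shaker with a grey top, 44 mm diameter, 90 mm high, beside the lane on the side away from the hinge. Origin: centre of its underside.
- spice_jar: Bystander: loose spice jar, 46 mm diameter, 106 mm high, beside the entrance on the side away from the hinge. Origin: centre of its underside.

How it is judged:
By the outcome, as a careful person would: the job done as asked, in the order asked, and still so for the second after the job is handed in, with the robot touching nothing.
It also fails if it takes over 58 s, if anything falls off the work surface, if the arm or the gripper's body presses on something with over 40 N, if the wrist force passes 120 N, or if a joint passes its speed limit or range.

## Working session

There is one attempt and no reset: what is moved stays moved. The work goes in short steps, Python scripts to look and compute and a tool call to move; the robot and the scene stay as the last step left them, time stands still between calls to the robot, and variables do not carry over. Pictures are saved under pics/ and viewed, at most 10 in all, crops included, and the job is handed in when it is done.

Besides the shell and the picture viewer there is one more tool, called after "Emit:" as a command line: name --pt "numbers of a row" for each row, then --argument value for the rest. play_rows: Moves the arm, as the interface text tells. Shifts and turns lie within -1 to 1; 1 stands for 0.03 m of shift or 5 degrees of turn. Its arguments: {"type":"object","properties":{"targets":{"type":"array","items":{"type":"array","items":{"type":"number","minimum":-1,"maximum":1}}},"grip_force":{"type":"number"}},"required":["targets"]}

```bash
mkdir -p pics
cat > h.py <<'E'
import numpy as np,cv2
from rig import r,optics,models,close_job
def pw(cam,u,v,z=None,d=None):
    p=optics.camera_params(cam);K=np.array(p["intrinsics"]);T=np.linalg.inv(np.array(p["camera_from_world"]))
    ray=np.linalg.inv(K)@np.array([u,v,1.]);o=T[:3,3];w=T[:3,:3]@ray
    s=d if d is not None else (z-o[2])/w[2]
    return o+s*w
def cloud(cam,dep):
    p=optics.camera_params(cam);K=np.array(p["intrinsics"]);T=np.linalg.inv(np.array(p["camera_from_world"]))
    v,u=np.mgrid[:420,:560];P=np.stack([u,v,np.ones_like(u)],-1)@np.linalg.inv(K).T*dep[...,None]
    return P@T[:3,:3].T+T[:3,3]
E
python3 - <<'E'
from h import *
s=r.get_state();print(s['tcp_pos'],s['eef_rot'],s['time_s'],r.grip_depth,s['finger_gap'])
for c in ['top','scene']:
    im,d=optics.snapshot(c);cv2.imwrite(f'pics/{c}0.png',im[...,::-1]);C=cloud(c,d)
    for q in ['tin','tin_lane','jar','shaker','spice_jar','flap']:
        for m in models.silhouettes(c,q)[:1]:
            R=m['region']&(d>0);P=C[R]
            top=P[P[:,2]>np.percentile(P[:,2],95)-.006]
            print(c,q,round(m['confidence'],2),m['rect'],np.percentile(P,[2,98],axis=0).round(3).tolist(),'top',top.mean(0).round(3))
    for q in ['flap_hinge','flap_edge','lane_end','tin_lane','tin']:
        for m in models.tip_of(c,q)[:1]:
            z=.026 if 'flap' in q else 0
            print(c,q,m['confidence'],m['xy'],pw(c,*m['xy'],z=z).round(4))
E
```

```text
[ 0.1448086  -0.5298298   0.23020323] [-3.13918717e+00  1.04418388e-04  2.66883729e-01] 0.0 0.0187 0.08576708453660249
top tin 0.81 [340.8, 214.1, 27.0, 24.3] [[0.523, -0.172, 0.007], [0.575, -0.118, 0.074]] top [ 0.551 -0.146  0.07 ]
top tin_lane 0.57 [198.2, 204.9, 114.2, 63.5] [[0.467, -0.039, 0.0], [0.598, 0.202, 0.062]] top [0.533 0.078 0.054]
top jar 0.96 [395.0, 190.6, 31.2, 32.9] [[0.562, -0.307, 0.001], [0.62, -0.246, 0.091]] top [ 0.593 -0.277  0.087]
top shaker 0.63 [234.3, 173.3, 19.9, 18.2] [[0.645, 0.084, -0.001], [0.688, 0.127, 0.091]] top [0.666 0.103 0.088]
top spice_jar 0.75 [289.0, 150.2, 21.8, 27.6] [[0.675, -0.043, 0.007], [0.716, -0.001, 0.109]] top [ 0.697 -0.023  0.106]
top flap_hinge 0.55 [304.2, 251.4] [ 0.4987 -0.0337  0.026 ]
top flap_edge 0.69 [301.9, 213.8] [ 0.5874 -0.0309  0.026 ]
top lane_end 0.92 [206.3, 242.9] [0.5264 0.1963 0.    ]
top tin_lane 0.68 [302.1, 233.8] [ 0.5436 -0.0315  0.    ]
top tin 0.65 [350.7, 229.1] [ 0.5526 -0.148   0.    ]
scene tin 0.91 [324.9, 154.5, 25.9, 38.2] [[0.522, -0.18, 0.0], [0.577, -0.119, 0.073]] top [ 0.549 -0.147  0.07 ]
scene tin_lane 0.89 [237.3, 187.1, 106.4, 119.5] [[0.464, -0.039, 0.001], [0.592, 0.206, 0.06]] top [0.525 0.102 0.051]
scene jar 0.63 [330.6, 114.7, 30.7, 42.5] [[0.56, -0.649, -0.184], [0.751, -0.247, 0.09]] top [ 0.591 -0.276  0.088]
scene shaker 0.63 [229.1, 201.0, 20.7, 34.9] [[0.643, 0.094, 0.006], [0.675, 0.123, 0.09]] top [0.663 0.106 0.087]
scene flap 0.69 [295.9, 197.0, 40.0, 21.8] [[0.494, -0.034, 0.002], [0.582, -0.024, 0.046]] top [ 0.536 -0.028  0.043]
scene flap_hinge 0.68 [333.1, 214.7] [ 0.4958 -0.0352  0.026 ]
scene flap_edge 0.92 [295.2, 203.5] [ 0.5872 -0.0184  0.026 ]
scene lane_end 0.85 [268.0, 291.9] [0.52   0.1987 0.    ]
scene tin_lane 0.94 [313.5, 215.7] [ 0.5418 -0.0289  0.    ]
scene tin 0.85 [336.2, 186.6] [ 0.5409 -0.1456  0.    ]
```

```bash
cat > fit.py <<'E'
from h import *
from scipy.optimize import least_squares
def tinfit(c,d,g=(.55,-.146)):
    C=cloud(c,d);D=np.hypot(C[...,0]-g[0],C[...,1]-g[1])
    m=(d>0)&(D<.05)&(C[...,2]>.062)&(C[...,2]<.082);P=C[m]
    f=least_squares(lambda p:np.maximum(np.hypot(P[:,0]-p[0],P[:,1]-p[1])-.0285,0),g,loss='soft_l1',f_scale=.002)
    (cx,cy),rad=cv2.minEnclosingCircle(P[:,:2].astype(np.float32))
    return f.x,(cx,cy,rad),P[:,:2].mean(0),len(P)
E
python3 - <<'E'
from fit import *
for c in ['top','scene']:
    im,d=optics.snapshot(c);C=cloud(c,d)
    print(c,tinfit(c,d))
    m=(d>0)&(C[...,2]>.042)&(C[...,2]<.056)&(C[...,1]>0.0)&(C[...,1]<.185)
    for lo,hi in [(.455,.50),(.56,.615)]:
        P=C[m&(C[...,0]>lo)&(C[...,0]<hi)];k=np.polyfit(P[:,1],P[:,0],1)
        for _ in range(3):
            e=P[:,0]-np.polyval(k,P[:,1]);P=P[abs(e)<.007];k=np.polyfit(P[:,1],P[:,0],1)
        print(len(P),k,'x at y=0, .19',np.polyval(k,[0,.19]).round(4),'std',(P[:,0]-np.polyval(k,P[:,1])).std())
    m=(d>0)&(C[...,2]>.056)&(C[...,2]<.068)&(C[...,1]>-.07)&(C[...,1]<.0)
    for lo,hi in [(.46,.51),(.57,.63)]:
        P=C[m&(C[...,0]>lo)&(C[...,0]<hi)];print('post',len(P),P.mean(0).round(4),np.ptp(P,0).round(3))
    m=(d>0)&(C[...,2]>.042)&(C[...,2]<.056)&(C[...,1]>.18)&(C[...,1]<.23)&(C[...,0]>.49)&(C[...,0]<.56)
    P=C[m];print('end',P.mean(0),np.ptp(P,0))
im,_=optics.snapshot('top');cv2.imwrite('pics/a.png',cv2.resize(im[130:290,180:440,::-1],None,fx=3,fy=3,interpolation=2))
E
```

```text
top (array([ 0.55127711, -0.1461085 ]), (0.551456093788147, -0.14607512950897217, 0.028854727745056152), array([ 0.55110621, -0.14600908]), 507)
377 [-0.06891861  0.48219567] x at y=0, .19 [0.4822 0.4691] std 0.002992174446440653
368 [-0.07050001  0.59224834] x at y=0, .19 [0.5922 0.5789] std 0.0030236591617468483
post 51 [ 0.4819 -0.039   0.0612] [0.016 0.016 0.01 ]
post 53 [ 0.597  -0.0309  0.061 ] [0.015 0.017 0.01 ]
end [0.52558367 0.19839776 0.04915685] [0.06957562 0.01225411 0.01278022]
scene (array([ 0.54960854, -0.14719069]), (0.5494332909584045, -0.14745740592479706, 0.029993513599038124), array([ 0.54879916, -0.14520885]), 365)
412 [-0.06923435  0.4799482 ] x at y=0, .19 [0.4799 0.4668] std 0.0029871527919259557
390 [-0.06910728  0.58941902] x at y=0, .19 [0.5894 0.5763] std 0.002936867807898533
post 49 [ 0.4799 -0.0382  0.0614] [0.016 0.018 0.009]
post 47 [ 0.5946 -0.0301  0.061 ] [0.015 0.019 0.009]
end [0.5243324  0.19959166 0.04903069] [0.06948319 0.01384602 0.01131952]
```

View pics/a.png

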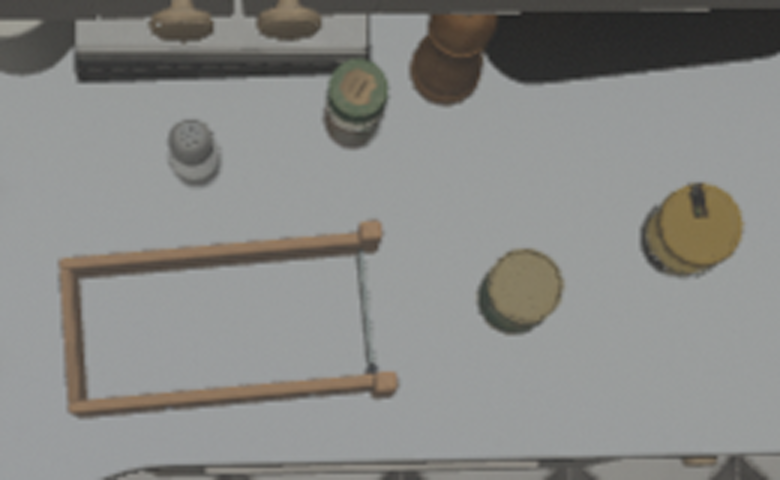

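```bash
cat > mv.py <<'E'
from h import *
from scipy.spatial.transform import Rotation as Ro
O=np.array([.538,-.0296]);AL=np.radians(93.97)
X=np.array([np.cos(AL),np.sin(AL)]);Y=np.array([-X[1],X[0]])
def l2w(p):return O+p[0]*X+p[1]*Y
def w2l(p):d=np.array(p)[:2]-O;return np.array([d@X,d@Y])
def cur():
    s=r.get_state();return Ro.from_euler('xyz',s['eef_rot']),np.array(s['tcp_pos']),s
def rows(start,goals,g=None):
    """start=(R,p); goals: list of (x,y,z,yaw_deg) per row"""
    R,p=start
    for i,(x,y,z,yaw) in enumerate(goals):
        t=np.array([x,y,z]);R2=Ro.from_euler('xyz',[np.pi,0,np.radians(yaw)])
        s=(R.inv().apply(t-p)/.03).round(2);w=((R.inv()*R2).as_rotvec()/np.radians(5)).round(2)
        print([g[i] if g else -1]+s.tolist()+w.tolist())
        p=p+R.apply(s*.03);R=R*Ro.from_rotvec(w*np.radians(5))
    return R,p
def lin(a,b,n):return [np.array(a)+(np.array(b)-np.array(a))*k/n for k in range(1,n+1)]
E
python3 - <<'E'
from mv import *
R,p,s=cur();print(w2l([.5503,-.1465]))
a=[*p,np.degrees(s['eef_rot'][2])]
b=[.5503,-.1465,.115,-20]
rows((R,p),lin(a,b,20))
E
```

```text
[-0.11747107 -0.00417701]
[-1, 0.82, -0.44, 0.19, 0.0, -0.0, 0.35]
[-1, 0.81, -0.46, 0.2, 0.0, -0.0, 0.36]
[-1, 0.79, -0.49, 0.19, 0.0, -0.0, 0.35]
[-1, 0.77, -0.52, 0.2, 0.0, -0.0, 0.35]
[-1, 0.76, -0.53, 0.19, 0.0, -0.0, 0.35]
[-1, 0.75, -0.56, 0.19, 0.0, -0.0, 0.36]
[-1, 0.72, -0.59, 0.2, 0.0, -0.0, 0.35]
[-1, 0.71, -0.6, 0.19, 0.0, -0.0, 0.35]
[-1, 0.69, -0.63, 0.19, 0.0, -0.0, 0.36]
[-1, 0.67, -0.64, 0.2, 0.0, -0.0, 0.35]
[-1, 0.65, -0.67, 0.19, 0.0, -0.0, 0.35]
[-1, 0.62, -0.69, 0.2, 0.0, -0.0, 0.35]
[-1, 0.61, -0.7, 0.19, 0.0, -0.0, 0.36]
[-1, 0.58, -0.73, 0.19, 0.0, -0.0, 0.35]
[-1, 0.57, -0.74, 0.2, 0.0, -0.0, 0.35]
[-1, 0.53, -0.76, 0.19, 0.0, -0.0, 0.36]
[-1, 0.52, -0.77, 0.2, 0.0, -0.0, 0.35]
[-1, 0.49, -0.79, 0.19, 0.0, -0.0, 0.35]
[-1, 0.47, -0.81, 0.19, 0.0, -0.0, 0.35]
[-1, 0.44, -0.82, 0.2, 0.0, -0.0, 0.36]
```

Emit:
play_rows --pt "-1 0.82 -0.44 0.19 0 0 0.35" --pt "-1 0.81 -0.46 0.2 0 0 0.36" --pt "-1 0.79 -0.49 0.19 0 0 0.35" --pt "-1 0.77 -0.52 0.2 0 0 0.35" --pt "-1 0.76 -0.53 0.19 0 0 0.35" --pt "-1 0.75 -0.56 0.19 0 0 0.36" --pt "-1 0.72 -0.59 0.2 0 0 0.35" --pt "-1 0.71 -0.6 0.19 0 0 0.35" --pt "-1 0.69 -0.63 0.19 0 0 0.36" --pt "-1 0.67 -0.64 0.2 0 0 0.35"

```text
time_s: 2.6
tcp_pos: [0.3484, -0.338, 0.1731]
eef_rot: [3.141, -0.0, -0.042]
force: [-0.6, 0.3, 0.7]
finger_gap: 0.0853
grip_force: 0.0
```

Emit:
play_rows --pt "-1 0.65 -0.67 0.19 0 0 0.35" --pt "-1 0.62 -0.69 0.2 0 0 0.35" --pt "-1 0.61 -0.7 0.19 0 0 0.36" --pt "-1 0.58 -0.73 0.19 0 0 0.35" --pt "-1 0.57 -0.74 0.2 0 0 0.35" --pt "-1 0.53 -0.76 0.19 0 0 0.36" --pt "-1 0.52 -0.77 0.2 0 0 0.35" --pt "-1 0.49 -0.79 0.19 0 0 0.35" --pt "-1 0.47 -0.81 0.19 0 0 0.35" --pt "-1 0.44 -0.82 0.2 0 0 0.36"

```text
time_s: 3.85
tcp_pos: [0.5511, -0.146, 0.1148]
eef_rot: [3.141, -0.0, -0.351]
force: [-0.3, 0.4, -0.4]
finger_gap: 0.0856
grip_force: 0.0
```

Run:
```python
from fit import *
from mv import *
R,p,s=cur();print(p,np.degrees(s['eef_rot']),s['time_s'],s['force'],s['q'])
im,d=optics.snapshot('wrist');cv2.imwrite('pics/w1.png',im[...,::-1])
try: print(tinfit('wrist',d))
except Exception as e: print(e)
for q in ['flap_hinge','flap_edge','tin_lane','tin']:
    for m in models.tip_of('wrist',q)[:1]:
        print(q,m['confidence'],m['xy'],pw('wrist',*m['xy'],z=.026 if 'flap' in q else 0))
C=cloud('wrist',d)
m=(d>0)&(C[...,2]>.056)&(C[...,2]<.068)&(C[...,1]>-.07)&(C[...,1]<.0)
for lo,hi in [(.46,.51),(.57,.63)]:
    P=C[m&(C[...,0]>lo)&(C[...,0]<hi)];print('post',len(P),P.mean(0).round(4) if len(P) else 0,np.ptp(P,0) if len(P) else 0)
```

```text
[ 0.55109277 -0.14598669  0.11478505] [ 1.79993815e+02 -2.09126473e-02 -2.00829390e+01] 3.85 [-0.34216737  0.42986509 -0.40463599] [ 0.37144543  0.44983602 -0.19540064  1.61849101  0.09593683  1.08231116
 -1.77134909]
(array([ 0.55388958, -0.14128129]), (0.5538033843040466, -0.14137661457061768, 0.029175402596592903), array([ 0.55436672, -0.14147596]), 5096)
flap_edge 0.93 [133.6, 224.8] [ 0.58381471 -0.02482563  0.026     ]
post 306 [ 0.4823 -0.0443  0.0595] [0.01603343 0.01512923 0.00603367]
post 510 [ 0.5964 -0.0351  0.0596] [0.01606916 0.01832723 0.00649783]
```

View pics/w1.png

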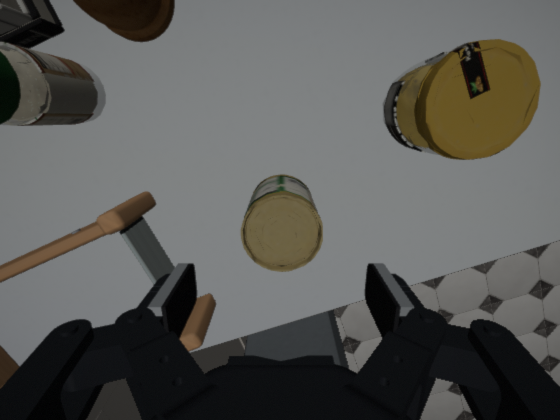

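Run:
```python
from fit import *
from mv import *
for c in ['top','scene','wrist']:
    im,d=optics.snapshot(c);C=cloud(c,d);z=C[...,2]
    m=(d>0)&(abs(C[...,0]-.54)<.1)&(abs(z)<.01)&(abs(C[...,1]+.09)<.03);tz=np.median(z[m]);print(c,'table z',tz)
    def top(x,y,rad,h):
        m=(d>0)&(np.hypot(C[...,0]-x,C[...,1]-y)<rad)&(abs(z-tz-h)<.0025);P=C[m][:,:2]
        (a,b),_=cv2.minEnclosingCircle(P.astype(np.float32)) ;q=cv2.minAreaRect(P.astype(np.float32))
        return len(P),P.mean(0).round(4),np.round(q[0],4),np.round(q[1],3)
    for n,a in dict(tin=(.551,-.145,.05,.072),h=(.481,-.039,.025,.062),f=(.596,-.032,.025,.062),jar=(.593,-.277,.05,.087)).items():
        try:print(n,*top(*a))
        except Exception as e:print(n,'none')
```

```text
top table z 8.690502755737128e-05
tin 125 [ 0.5429 -0.1392] [ 0.5437 -0.1393] [0.054 0.035]
h 36 [ 0.4826 -0.0401] [ 0.4821 -0.0389] [0.013 0.016]
f 36 [ 0.5974 -0.0316] [ 0.5969 -0.0308] [0.016 0.014]
jar 0 [nan nan] [0. 0.] [0. 0.]
scene table z 0.0008984992233596056
tin 166 [ 0.5505 -0.1468] [ 0.5499 -0.147 ] [0.056 0.056]
h 34 [ 0.4809 -0.0394] [ 0.4806 -0.0397] [0.014 0.015]
f 32 [ 0.5954 -0.0317] [ 0.5949 -0.0319] [0.016 0.015]
jar 81 [ 0.5838 -0.2661] [ 0.5851 -0.2691] [0.056 0.041]
wrist table z -0.0013345502486910577
tin 1843 [ 0.5516 -0.1463] [ 0.5509 -0.146 ] [0.056 0.057]
h 213 [ 0.4832 -0.0431] [ 0.4824 -0.0431] [0.015 0.012]
f 431 [ 0.5977 -0.0329] [ 0.5975 -0.0322] [0.015 0.017]
jar 10886 [ 0.5943 -0.2779] [ 0.5931 -0.2778] [0.063 0.062]<stdin>:9: RuntimeWarning: Mean of empty slice.
  ret = um.true_divide(
```

```bash
sed -i 's/O=np.array.*;AL/O=np.array([.539,-.0305]);AL/' mv.py
cat > plan.py <<'E'
import numpy as np
H=np.array([3,46.])
def rect(c,a):
    p=np.array([a[1],-a[0]]);e=np.linspace(-1,1,9)
    return np.array([c+7.25*i*a+11*j*p for i in e for j in e if abs(i)==1 or abs(j)==1])
def flap(A):
    d=A-H;rho=np.hypot(*d.T);k=(rho<94)&(rho>3)
    th=np.arctan2(d[:,0],-d[:,1])+np.arcsin(2/rho.clip(2.01))
    return max(0,th[k].max()) if k.any() else 0
def state(Ax,Ay,phi,gap,ty):
    f=np.radians(phi);a=np.array([np.cos(f),np.sin(f)]);A=np.array([Ax,Ay]);B=A-(gap+14.5)*a
    RA,RB=rect(A,a),rect(B,a);th=flap(RA)
    # tin x: pushed by B
    dy=RB[:,1]-ty;m=abs(dy)<28.5;tx=(RB[m,0]+np.sqrt(28.5**2-dy[m]**2)).max();K=RB[m][np.argmax(RB[m,0]+np.sqrt(28.5**2-dy[m]**2))]
    T=np.array([tx,ty]);s=np.linspace(0,94,50)[:,None];F=H+s*np.array([np.sin(th),-np.cos(th)])
    return dict(th=np.degrees(th),tin=T.round(1),alpha=np.degrees(np.arcsin((K[1]-ty)/28.5)),clF=np.hypot(*(F-T).T).min()-30.5,clA=np.hypot(*(RA-T).T).min()-28.5,Atop=RA[:,1].max(),Bbot=RB[:,1].min(),B=B,tcp=(A+B)/2)
if __name__=='__main__':
    W=[(-12,27,19,85),(0,27,19,85),(10,27,19,85),(20,27,19,85),(40,27,19,85),(75,27,19,85),(78,27,27,78),(80,27,35,71),(82,28,43,65),(84,29,51,60),(86,30,59,57),(87,31,67,54),(88,32,75,50),(89,32,82,46)]
    for w in W:
        s=state(*w,-19);print(w,*[f'{k}={np.round(v,1)}' for k,v in s.items()])
E
python3 plan.py
```

```text
(-12, 27, 19, 85) th=0.0 tin=[-67.7 -19. ] alpha=11.3 clF=40.2 clA=33.6 Atop=39.8 Bbot=-18.2 B=[-106.1   -5.4] tcp=[-59.   10.8]
(0, 27, 19, 85) th=21.2 tin=[-55.7 -19. ] alpha=11.3 clF=47.7 clA=33.6 Atop=39.8 Bbot=-18.2 B=[-94.1  -5.4] tcp=[-47.   10.8]
(10, 27, 19, 85) th=68.3 tin=[-45.7 -19. ] alpha=11.3 clF=50.7 clA=33.6 Atop=39.8 Bbot=-18.2 B=[-84.1  -5.4] tcp=[-37.   10.8]
(20, 27, 19, 85) th=78.3 tin=[-35.7 -19. ] alpha=11.3 clF=45.1 clA=33.6 Atop=39.8 Bbot=-18.2 B=[-74.1  -5.4] tcp=[-27.   10.8]
(40, 27, 19, 85) th=84.0 tin=[-15.7 -19. ] alpha=11.3 clF=37.1 clA=33.6 Atop=39.8 Bbot=-18.2 B=[-54.1  -5.4] tcp=[-7.  10.8]
(75, 27, 19, 85) th=86.8 tin=[ 19.3 -19. ] alpha=11.3 clF=33.5 clA=33.6 Atop=39.8 Bbot=-18.2 B=[-19.1  -5.4] tcp=[28.  10.8]
(78, 27, 27, 78) th=87.1 tin=[ 35.4 -19. ] alpha=-5.0 clF=32.8 clA=24.2 Atop=40.1 Bbot=-28.1 B=[ -4.4 -15. ] tcp=[36.8  6. ]
(80, 27, 35, 71) th=87.1 tin=[ 49.6 -19. ] alpha=-16.1 clF=32.1 clA=16.5 Atop=40.2 Bbot=-35.2 B=[ 10. -22.] tcp=[45.   2.5]
(82, 28, 43, 65) th=87.8 tin=[ 63.2 -19. ] alpha=-21.2 clF=32.1 clA=11.5 Atop=41.0 Bbot=-39.2 B=[ 23.9 -26.2] tcp=[52.9  0.9]
(84, 29, 51, 60) th=88.2 tin=[ 76.4 -19. ] alpha=-23.1 clF=32.1 clA=8.8 Atop=41.6 Bbot=-41.5 B=[ 37.1 -28.9] tcp=[60.6  0.1]
(86, 30, 59, 57) th=88.4 tin=[ 88.3 -19. ] alpha=-24.3 clF=32.1 clA=8.8 Atop=41.9 Bbot=-43.2 B=[ 49.2 -31.3] tcp=[67.6 -0.6]
(87, 31, 67, 54) th=88.5 tin=[ 99.6 -19. ] alpha=-22.0 clF=32.1 clA=10.9 Atop=42.0 Bbot=-43.0 B=[ 60.2 -32.1] tcp=[73.6 -0.5]
(88, 32, 75, 50) th=88.4 tin=[111.4 -19. ] alpha=-14.5 clF=33.5 clA=15.2 Atop=41.8 Bbot=-40.2 B=[ 71.3 -30.3] tcp=[79.7  0.8]
(89, 32, 82, 46) th=87.5 tin=[120.8 -19. ] alpha=-6.6 clF=35.0 clA=19.1 Atop=40.7 Bbot=-36.6 B=[ 80.6 -27.9] tcp=[84.8  2. ]
```

```bash
cat > path.py <<'E'
from plan import *
from scipy.optimize import brentq
def path():
    out=[]
    for Ax in np.linspace(-14,70,22): out.append((Ax,27,19,85))
    ph=np.linspace(19,100,28)[1:]
    for i,p in enumerate(ph):
        t=(i+1)/len(ph);Ax=70+22*t;Ay=27+6*min(1,t/.8)
        G=np.linspace(20,85,261);al=np.array([state(Ax,Ay,p,g,-20)['alpha'] for g in G])
        out.append((Ax,Ay,p,G[np.argmin(abs(al-8)+1e-3*abs(G-out[-1][3]))]))
    return out
if __name__=='__main__':
    for w in path()[20:]:
        s=state(*w,-20);print(np.round(w,1),*[f'{k}={np.round(v,1)}' for k,v in s.items()])
E
python3 path.py
```

```text
Traceback (most recent call last):
  File "path.py", line 13, in <module>
    for w in path()[20:]:
             ~~~~^^
  File "path.py", line 9, in path
    G=np.linspace(20,85,261);al=np.array([state(Ax,Ay,p,g,-20)['alpha'] for g in G])
                                          ~~~~~^^^^^^^^^^^^^^^
  File "plan.py", line 14, in state
    dy=RB[:,1]-ty;m=abs(dy)<28.5;tx=(RB[m,0]+np.sqrt(28.5**2-dy[m]**2)).max();K=RB[m][np.argmax(RB[m,0]+np.sqrt(28.5**2-dy[m]**2))]
                                    ~~~~~~~~~~~~~~~~~~~~~~~~~~~~~~~~~~~~~~~^^
ValueError: zero-size array to reduction operation maximum which has no identity
```

```bash
sed -i 's/linspace(20,85,261)/linspace(max(20,out[-1][3]-8),85,161)/' path.py; sed -i "s/;m=abs(dy)<28.5;/;m=abs(dy)<28.5\n    if not m.any(): return dict(alpha=99)\n    /" plan.py; python3 path.py
```

```text
[66. 27. 19. 85.] th=86.3 tin=[ 10.1 -20. ] alpha=13.3 clF=34.9 clA=34.3 Atop=39.8 Bbot=-18.2 B=[-28.1  -5.4] tcp=[19.  10.8]
[70. 27. 19. 85.] th=86.6 tin=[ 14.1 -20. ] alpha=13.3 clF=34.7 clA=34.3 Atop=39.8 Bbot=-18.2 B=[-24.1  -5.4] tcp=[23.  10.8]
[70.8 27.3 22.  81.2] th=86.9 tin=[ 21.2 -20. ] alpha=8.0 clF=34.4 clA=29.7 Atop=40.2 Bbot=-21.5 B=[-17.9  -8.6] tcp=[26.5  9.4]
[71.6 27.6 25.  73.2] th=87.2 tin=[ 31.7 -20. ] alpha=7.3 clF=34.0 clA=22.9 Atop=40.6 Bbot=-22.5 B=[-7.8 -9.5] tcp=[31.9  9. ]
[72.4 27.8 28.  65.5] th=87.5 tin=[ 41.6 -20. ] alpha=8.0 clF=33.8 clA=17.1 Atop=40.9 Bbot=-22.9 B=[ 1.8 -9.7] tcp=[37.1  9. ]
[73.3 28.1 31.  60.1] th=87.8 tin=[ 49.4 -20. ] alpha=8.1 clF=33.7 clA=13.5 Atop=41.3 Bbot=-23.5 B=[  9.3 -10.3] tcp=[41.3  8.9]
[74.1 28.4 34.  55.8] th=88.0 tin=[ 56.2 -20. ] alpha=8.1 clF=33.6 clA=11.1 Atop=41.6 Bbot=-24.1 B=[ 15.8 -10.9] tcp=[44.9  8.7]
[74.9 28.7 37.  52.4] th=88.2 tin=[ 62.1 -20. ] alpha=8.0 clF=33.7 clA=9.6 Atop=41.8 Bbot=-24.8 B=[ 21.4 -11.6] tcp=[48.2  8.5]
[75.7 28.9 40.  49.5] th=88.4 tin=[ 67.5 -20. ] alpha=8.1 clF=33.7 clA=8.7 Atop
[... 1921 characters left out ...]
.7 Atop=41.2 Bbot=-31.1 B=[ 83.  -22.9] tcp=[85.5  5. ]
[88.7 33.  88.  38.1] th=87.5 tin=[126.4 -20. ] alpha=3.7 clF=38.1 clA=24.3 Atop=40.6 Bbot=-27.2 B=[ 86.9 -19.6] tcp=[87.8  6.7]
[89.6 33.  91.  30.1] th=87.7 tin=[129.9 -20. ] alpha=2.7 clF=40.0 clA=26.0 Atop=40.4 Bbot=-19.1 B=[ 90.3 -11.6] tcp=[89.9 10.7]
[90.4 33.  94.  28. ] th=87.9 tin=[133. -20.] alpha=8.3 clF=41.7 clA=27.5 Atop=41.0 Bbot=-17.4 B=[93.3 -9.4] tcp=[91.9 11.8]
[91.2 33.  97.  29. ] th=88.1 tin=[136.5 -20. ] alpha=8.1 clF=43.7 clA=29.3 Atop=41.5 Bbot=-18.7 B=[ 96.5 -10.1] tcp=[93.8 11.4]
[ 92.   33.  100.   30.2] th=88.2 tin=[140.1 -20. ] alpha=7.6 clF=45.9 clA=31.3 Atop=42.0 Bbot=-20.0 B=[ 99.8 -11. ] tcp=[95.9 11. ]
```

Emit:
play_rows --pt "-1 0 0 0.34 0 0 0" --pt "-1 0 0 0.34 0 0 0" --pt "-1 0 0 0.34 0 0 0" --pt "-1 0 0 0.34 0 0 0" --pt "-1 0 0 0.34 0 0 0" --pt "-1 0 0 0.34 0 0 0" --pt "-1 0 0 0.34 0 0 0" --pt "-1 0 0 0.34 0 0 0" --pt "-1 0 0 0.34 0 0 0" --pt "-1 0 0 0.34 0 0 0"

```text
time_s: 5.5
tcp_pos: [0.5504, -0.1464, 0.0122]
eef_rot: [3.142, -0.0, -0.349]
force: [0.6, -0.8, 0.4]
finger_gap: 0.0854
grip_force: 0.0
```

Emit:
play_rows --pt "-1 0 -0.14 0 0 0 0" --pt "-1 0 -0.14 0 0 0 0" --pt "-1 0 -0.14 0 0 0 0" --pt "-1 0 -0.14 0 0 0 0" --pt "-1 0 -0.14 0 0 0 0" --pt "-1 0 -0.14 0 0 0 0" --pt "-1 0 -0.14 0 0 0 0" --pt "-1 0 -0.14 0 0 0 0" --pt "-1 0 -0.14 0 0 0 0" --pt "-1 0 -0.14 0 0 0 0"

```text
time_s: 6.75
tcp_pos: [0.5648, -0.1069, 0.0129]
eef_rot: [3.141, -0.0, -0.349]
force: [0.4, -2.3, 2.4]
finger_gap: 0.0855
grip_force: 1.0
```

```bash
cat > look.py <<'E'
from mv import *
import sys
R,p,s=cur();print('tcp',p.round(4),w2l(p).round(4),np.degrees(s['eef_rot']).round(2),s['time_s'],np.round(s['force'],1),round(s['finger_gap'],4))
for c in ['wrist','scene','top']:
    im,d=optics.snapshot(c);C=cloud(c,d)
    if len(sys.argv)>1 and c in sys.argv[2:]:cv2.imwrite(f'pics/{c}_{sys.argv[1]}.png',im[...,::-1])
    for m in models.silhouettes(c,'tin')[:1]:
        P=C[cv2.dilate(m['region'].astype(np.uint8),np.ones((5,5)))>0]
        P=P[(P[:,2]>.068)&(P[:,2]<.0755)][:,:2]
        P=P[np.hypot(*(P-np.median(P,0)).T)<.045]
        if len(P)<20:print(c,'few');continue
        (x,y),rad=cv2.minEnclosingCircle(P.astype(np.float32));print(c,round(m['confidence'],2),'tin enc',w2l((x,y)).round(4),round(rad,4),'mean',w2l(P.mean(0)).round(4),len(P))
E
python3 look.py 2 scene
```

```text
tcp [ 0.5648 -0.1069  0.0129] [-0.078  -0.0204] [179.99  -0.   -20.01] 6.75 [ 0.4 -2.3  2.4] 0.0855
wrist 0.96 tin enc [-0.0903 -0.0185] 0.0285 mean [-0.093  -0.0269] 4523
scene 0.87 tin enc [-0.0884 -0.0069] 0.0299 mean [-0.0872 -0.0034] 172
top few
```

Run:
```python
from mv import *
R,p,s=cur()
def g(l,phi,z=.012):return [*l2w(np.array(l)/1000),z,phi+3.97]
a=[*p,-20.0];t=g((-90.8,-15.4),-24);u=g((-90.8,-15.4),19)
k=rows((R,p),lin(a,t,4)+lin(t,u,12)+lin(u,g((-88,10.8),19),4))
```

```text
[-1, 0.01, 0.12, 0.01, -0.01, 0.01, 0.01]
[-1, 0.01, 0.12, 0.0, 0.0, -0.0, -0.0]
[-1, 0.0, 0.12, 0.01, 0.0, -0.0, -0.0]
[-1, 0.01, 0.12, 0.0, 0.0, -0.0, 0.0]
[-1, 0.0, -0.0, 0.0, 0.0, -0.0, -0.72]
[-1, 0.0, -0.0, 0.0, 0.0, -0.0, -0.71]
[-1, 0.0, -0.0, 0.0, 0.0, -0.0, -0.72]
[-1, 0.0, -0.0, 0.0, 0.0, -0.0, -0.72]
[-1, 0.0, 0.0, 0.0, 0.0, -0.0, -0.71]
[-1, 0.0, 0.0, 0.0, 0.0, -0.0, -0.72]
[-1, 0.0, 0.0, 0.0, 0.0, -0.0, -0.72]
[-1, 0.0, 0.0, 0.0, 0.0, -0.0, -0.71]
[-1, 0.0, 0.0, 0.0, 0.0, -0.0, -0.72]
[-1, 0.0, 0.0, 0.0, 0.0, -0.0, -0.72]
[-1, 0.0, 0.0, 0.0, 0.0, -0.0, -0.71]
[-1, 0.0, 0.0, 0.0, 0.0, -0.0, -0.72]
[-1, -0.2, -0.09, 0.0, 0.0, -0.0, 0.0]
[-1, -0.2, -0.1, 0.0, 0.0, -0.0, 0.0]
[-1, -0.19, -0.09, 0.0, 0.0, -0.0, 0.0]
[-1, -0.2, -0.09, 0.0, 0.0, -0.0, 0.0]
```

Emit:
play_rows --pt "-1 0 0.12 0.01 0 0 0" --pt "-1 0 0.12 0 0 0 0" --pt "-1 0 0.12 0.01 0 0 0" --pt "-1 0 0.12 0 0 0 0" --pt "-1 0 0 0 0 0 -0.72" --pt "-1 0 0 0 0 0 -0.71" --pt "-1 0 0 0 0 0 -0.72" --pt "-1 0 0 0 0 0 -0.72" --pt "-1 0 0 0 0 0 -0.71" --pt "-1 0 0 0 0 0 -0.72"

```text
time_s: 8.3
tcp_pos: [0.5597, -0.1208, 0.0123]
eef_rot: [3.141, 0.0, 0.028]
force: [-2.0, -0.4, 0.7]
finger_gap: 0.0855
grip_force: 0.0
```

Emit:
play_rows --pt "-1 0 0 0 0 0 -0.72" --pt "-1 0 0 0 0 0 -0.71" --pt "-1 0 0 0 0 0 -0.72" --pt "-1 0 0 0 0 0 -0.72" --pt "-1 0 0 0 0 0 -0.71" --pt "-1 0 0 0 0 0 -0.72" --pt "-1 -0.2 -0.09 0 0 0 0" --pt "-1 -0.2 -0.1 0 0 0 0" --pt "-1 -0.19 -0.09 0 0 0 0" --pt "-1 -0.2 -0.09 0 0 0 0"

```text
time_s: 9.55
tcp_pos: [0.533, -0.1195, 0.0123]
eef_rot: [3.142, 0.0, 0.401]
force: [-0.5, 0.1, 0.2]
finger_gap: 0.0857
grip_force: 0.0
```

```bash
python3 look.py 3 scene wrist top
python3 - <<'E'
import cv2,numpy as np
a=cv2.imread('pics/wrist_3.png');b=cv2.imread('pics/scene_3.png')[130:310,200:400]
b=cv2.resize(b,(440,400));a=cv2.resize(a,(350,262));o=np.zeros((400,790,3),np.uint8);o[:262,:350]=a;o[:,350:]=b;cv2.imwrite('pics/c3.png',o)
E
```

```text
tcp [ 0.533  -0.1195  0.0123] [-0.0884  0.0121] [1.800e+02 1.000e-02 2.298e+01] 9.55 [-0.5  0.1  0.2] 0.0857
wrist 0.58 tin enc [-0.09   -0.0144] 0.029 mean [-0.0898 -0.0153] 6580
scene 0.61 tin enc [-0.0893 -0.0164] 0.0298 mean [-0.0881 -0.0212] 223
top few
```

View pics/c3.png

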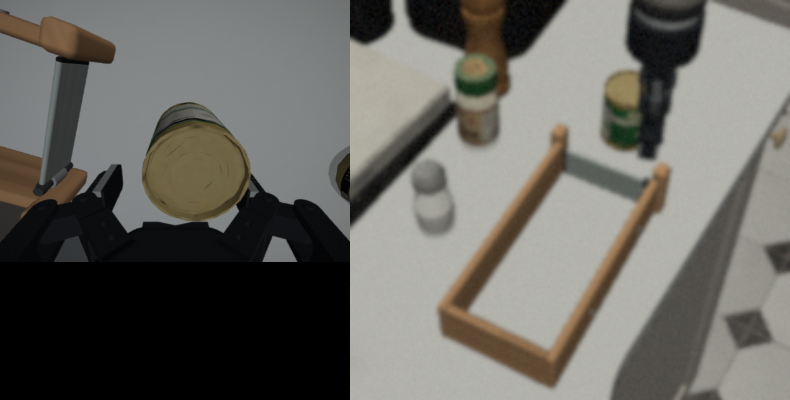

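```bash
cat > go.py <<'E'
from mv import *
def g(l,phi,z=.012):return [*l2w(np.array(l)/1000),z,phi+3.97]
def now():
    R,p,s=cur();return R,p,[*p,np.degrees(s['eef_rot'][2])]
E
python3 - <<'E'
from go import *
R,p,a=now()
rows((R,p),lin(a,g((-61,10.8),19),10))
E
```

```text
[-1, 0.03, -0.09, 0.0, 0.0, -0.01, 0.0]
[-1, 0.03, -0.08, 0.0, 0.0, 0.0, 0.0]
[-1, 0.03, -0.09, 0.0, 0.0, 0.0, 0.0]
[-1, 0.03, -0.08, 0.01, 0.0, 0.0, 0.0]
[-1, 0.04, -0.09, -0.0, 0.0, 0.0, 0.0]
[-1, 0.03, -0.09, -0.0, 0.0, 0.0, 0.0]
[-1, 0.03, -0.08, -0.0, 0.0, 0.0, 0.0]
[-1, 0.03, -0.09, 0.0, 0.0, 0.0, 0.0]
[-1, 0.03, -0.09, 0.0, 0.0, 0.0, 0.0]
[-1, 0.03, -0.08, 0.0, 0.0, 0.0, 0.0]
```

Emit:
play_rows --pt "-1 0.03 -0.09 0 0 0 0" --pt "-1 0.03 -0.08 0 0 0 0" --pt "-1 0.03 -0.09 0 0 0 0" --pt "-1 0.03 -0.08 0 0 0 0" --pt "-1 0.04 -0.09 0 0 0 0" --pt "-1 0.03 -0.09 0 0 0 0" --pt "-1 0.03 -0.08 0 0 0 0" --pt "-1 0.03 -0.09 0 0 0 0" --pt "-1 0.03 -0.09 0 0 0 0" --pt "-1 0.03 -0.08 0 0 0 0"

```text
time_s: 11.1
tcp_pos: [0.532, -0.092, 0.0123]
eef_rot: [-3.142, 0.0, 0.401]
force: [0.1, -2.3, 1.8]
finger_gap: 0.0855
grip_force: 0.0
```

```bash
python3 look.py
```

```text
tcp [ 0.532  -0.092   0.0123] [-0.0608  0.0112] [-1.8e+02  1.0e-02  2.3e+01] 11.1 [ 0.1 -2.3  1.8] 0.0855
wrist 0.98 tin enc [-0.0685 -0.0171] 0.0299 mean [-0.0687 -0.0182] 10545
scene 0.74 tin enc [-0.0684 -0.0172] 0.0298 mean [-0.0646 -0.0236] 210
top few
  return _methods._mean(a, axis=axis, dtype=dtype,
  ret = um.true_divide(
```

Run:
```python
from go import *
from plan import state
for x in (17,27,40):print(state(x,22.5,19,85,-17))
R,p,a=now()
b=g((-64,11),19);c=g((-64,6.5),19)
rows((R,p),lin(a,b,2)+lin(b,c,2)+lin(c,g((-26,6.5),19),16))
```

```text
{'th': np.float64(63.77416807176736), 'tin': array([-38.2, -17. ]), 'alpha': np.float64(-1.8787668961012203), 'clF': np.float64(44.75286768947859), 'clA': np.float64(29.869179450614723), 'Atop': np.float64(35.26107345140687), 'Bbot': np.float64(-22.655104819893964), 'B': array([-77.07909827,  -9.89403137]), 'tcp': array([-30.03954914,   6.30298432])}
{'th': np.float64(72.4206097580498), 'tin': array([-28.2, -17. ]), 'alpha': np.float64(-1.8787668961012203), 'clF': np.float64(39.783930631325674), 'clA': np.float64(29.869179450614723), 'Atop': np.float64(35.26107345140687), 'Bbot': np.float64(-22.655104819893964), 'B': array([-67.07909827,  -9.89403137]), 'tcp': array([-20.03954914,   6.30298432])}
{'th': np.float64(77.81988148192478), 'tin': array([-15.2, -17. ]), 'alpha': np.float64(-1.8787668961012203), 'clF': np.float64(35.06461513146765), 'clA': np.float64(29.869179450614723), 'Atop': np.float64(35.26107345140687), 'Bbot': np.float64(-22.655104819893964), 'B': array([-54.07909827,  -9.89403137]), 'tcp': array([-7.03954914,  6.30298432])}
[-1, -0.01, 0.05, 0.0, -0.01, 0.0, 0.0]
[-1, -0.02, 0.05, 0.0, 0.0, 0.0, 0.01]
[-1, 0.08, 0.03, 0.0, 0.0, 0.0, -0.0]
[-1, 0.07, 0.02, 0.0, 0.0, 0.0, -0.0]
[-1, 0.02, -0.07, 0.0, 0.0, 0.0, -0.0]
[-1, 0.03, -0.08, 0.0, 0.0, 0.0, -0.0]
[-1, 0.02, -0.07, 0.0, 0.0, 0.0, -0.0]
[-1, 0.03, -0.08, 0.0, 0.0, 0.0, -0.0]
[-1, 0.03, -0.07, 0.0, 0.0, 0.0, -0.0]
[-1, 0.02, -0.08, 0.0, 0.0, 0.0, -0.0]
[-1, 0.03, -0.07, 0.0, 0.0, 0.0, -0.0]
[-1, 0.02, -0.08, 0.0, 0.0, 0.0, -0.0]
[-1, 0.03, -0.07, 0.0, 0.0, 0.0, -0.0]
[-1, 0.02, -0.08, 0.0, 0.0, 0.0, -0.0]
[-1, 0.03, -0.07, 0.0, 0.0, 0.0, -0.0]
[-1, 0.03, -0.07, 0.0, 0.0, 0.0, -0.0]
[-1, 0.02, -0.08, 0.0, 0.0, 0.0, -0.0]
[-1, 0.03, -0.07, 0.0, 0.0, 0.0, -0.0]
[-1, 0.02, -0.08, 0.0, 0.0, 0.0, -0.0]
[-1, 0.03, -0.07, 0.0, 0.0, 0.0, -0.0]
```

Emit:
play_rows --pt "-1 -0.01 0.05 0 0 0 0" --pt "-1 -0.02 0.05 0 0 0 0" --pt "-1 0.08 0.03 0 0 0 0" --pt "-1 0.07 0.02 0 0 0 0" --pt "-1 0.02 -0.07 0 0 0 0" --pt "-1 0.03 -0.08 0 0 0 0" --pt "-1 0.02 -0.07 0 0 0 0" --pt "-1 0.03 -0.08 0 0 0 0" --pt "-1 0.03 -0.07 0 0 0 0" --pt "-1 0.02 -0.08 0 0 0 0"

```text
time_s: 12.65
tcp_pos: [0.5363, -0.081, 0.0125]
eef_rot: [3.141, -0.0, 0.401]
force: [0.8, -3.2, 2.3]
finger_gap: 0.0852
grip_force: 0.4
```

Emit:
play_rows --pt "-1 0.03 -0.07 0 0 0 0" --pt "-1 0.02 -0.08 0 0 0 0" --pt "-1 0.03 -0.07 0 0 0 0" --pt "-1 0.02 -0.08 0 0 0 0" --pt "-1 0.03 -0.07 0 0 0 0" --pt "-1 0.03 -0.07 0 0 0 0" --pt "-1 0.02 -0.08 0 0 0 0" --pt "-1 0.03 -0.07 0 0 0 0" --pt "-1 0.02 -0.08 0 0 0 0" --pt "-1 0.03 -0.07 0 0 0 0"

```text
time_s: 13.9
tcp_pos: [0.5346, -0.0569, 0.0123]
eef_rot: [-3.141, -0.0, 0.401]
force: [1.8, -3.5, 2.8]
finger_gap: 0.0851
grip_force: 0.7
```

```bash
python3 look.py 4 wrist scene 2>/dev/null;  python3 - <<'E'
import cv2,numpy as np
a=cv2.imread('pics/wrist_4.png');b=cv2.imread('pics/scene_4.png')[130:310,200:400]
b=cv2.resize(b,(390,350));a=cv2.resize(a,(400,300));o=np.zeros((350,790,3),np.uint8);o[:300,:400]=a;o[:,400:]=b;cv2.imwrite('pics/c4.png',o)
E
```

```text
tcp [ 0.5346 -0.0569  0.0123] [-0.026   0.0062] [-1.7999e+02 -1.0000e-02  2.3000e+01] 13.9 [ 1.8 -3.5  2.8] 0.0851
scene 0.83 tin enc [-0.0318 -0.0186] 0.0284 mean [-0.0288 -0.0267] 181
top few
```

View pics/c4.png

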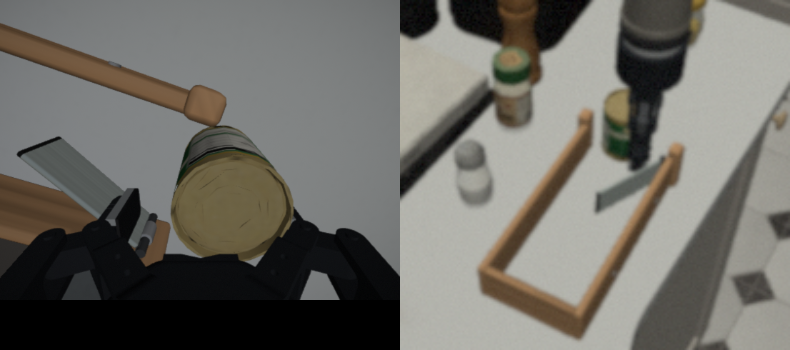

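Run:
```python
from mv import *
im,d=optics.snapshot('wrist');C=cloud('wrist',d);z=C[...,2]
L=np.stack([(C[...,:2]-O)@X,(C[...,:2]-O)@Y],-1)
def f(c,rad,lo,hi):
    P=L[(d>0)&(np.hypot(*(L-c).transpose(2,0,1))<rad)&(z>lo)&(z<hi)];q=cv2.minEnclosingCircle(P.astype(np.float32));return len(P),P.mean(0).round(4),np.percentile(P,[1,99],axis=0).round(4).tolist(),np.round(q[0],4),round(q[1],4)
print(np.median(z[(d>0)&(abs(z)<.01)]))
print('tin',f((-.035,-.018),.034,.0665,.0745));print('post',f((-.005,-.058),.018,.058,.064))
```

```text
-0.0014477344934310937
tin (19471, array([-0.0329, -0.0187]), [[-0.066, -0.0444], [-0.0056, 0.0088]], array([-0.0365, -0.0173]), 0.0326)
post (2317, array([-0.0051, -0.0585]), [[-0.0134, -0.0654], [0.0028, -0.0512]], array([-0.0053, -0.0583]), 0.01)
```

Emit:
play_rows --pt "-1 0.03 -0.11 0 0 0 0" --pt "-1 0.03 -0.11 0 0 0 0" --pt "-1 0.04 -0.11 0 0 0 0" --pt "-1 0.04 -0.11 0 0 0 0" --pt "-1 0.04 -0.11 0 0 0 0" --pt "-1 0.04 -0.11 0 0 0 0" --pt "-1 0.04 -0.11 0 0 0 0" --pt "-1 0.04 -0.11 0 0 0 0" --pt "-1 0.04 -0.11 0 0 0 0" --pt "-1 0.04 -0.11 0 0 0 0"

```text
time_s: 15.5
tcp_pos: [0.5321, -0.0221, 0.0123]
eef_rot: [-3.142, 0.0, 0.401]
force: [0.4, -2.7, 1.8]
finger_gap: 0.0858
grip_force: 0.3
```

```bash
cat > look2.py <<'E'
from mv import *
import sys
_,p,s=cur();l=w2l(p);print('tcp',l.round(4),p[2].round(4),np.degrees(s['eef_rot'][2]).round(1),s['time_s'],np.round(s['force'],1),round(s['finger_gap'],4))
im,d=optics.snapshot('wrist');C=cloud('wrist',d);z=C[...,2]
if len(sys.argv)>3:cv2.imwrite(sys.argv[3],im[...,::-1])
L=np.stack([(C[...,:2]-O)@X,(C[...,:2]-O)@Y],-1)
c=np.array([float(v) for v in sys.argv[1:3]])
P=L[(d>0)&(np.hypot(*(L-c).transpose(2,0,1))<.038)&(z>.0665)&(z<.0745)]
print('tin',P.mean(0).round(4),np.percentile(P,[1,99],axis=0).mean(0).round(4),np.percentile(P,[1,99],axis=0).round(4).tolist())
P=L[(d>0)&(z>.041)&(z<.046)&(L[...,0]>.01)&(L[...,0]<.1)&(abs(L[...,1])<.047)];
if len(P)>30:
    v=P-np.array([.003,.046]);rho=np.hypot(*v.T);k=rho>.05;print('flap deg',np.degrees(np.median(np.arctan2(v[k,0],-v[k,1]))),rho.max())
E
python3 look2.py .002 -.018
```

```text
tcp [0.0088 0.0063] 0.0123 23.0 15.5 [ 0.4 -2.7  1.8] 0.0858
tin [ 0.0023 -0.0189] [-0.0012 -0.018 ] [[-0.0321, -0.0446], [0.0297, 0.0086]]
flap deg 65.66612211249888 0.09399583254888123
```

```bash
cat > path2.py <<'E'
from plan import *
def path2():
    out=[(55.8,22.5,19,85)];N=30
    for i in range(1,N+1):
        t=i/N;Ax=55.8+34*t;Ay=22.5+8.5*min(1,t/.7);p=19+81*t
        G=np.arange(max(38,out[-1][3]-5),out[-1][3]+.01,.25)
        al=np.array([state(Ax,Ay,p,q,-18.5)['alpha'] for q in G])
        out.append((Ax,Ay,p,G[np.argmin(abs(al-6)-1e-3*G)]))
    return out
if __name__=='__main__':
    for w in path2():
        s=state(*w,-18.5);s.pop('B');print(np.round(w,1),*[f'{k}={np.round(v,1)}' for k,v in s.items()])
E
python3 path2.py
```

```text
[55.8 22.5 19.  85. ] th=81.2 tin=[  0.7 -18.5] alpha=1.1 clF=33.6 clA=30.6 Atop=35.3 Bbot=-22.7 tcp=[8.8 6.3]
[56.9 22.9 21.7 80. ] th=81.8 tin=[  8.4 -18.5] alpha=-2.2 clF=32.6 clA=25.5 Atop=35.8 Bbot=-24.9 tcp=[13.   5.4]
[58.1 23.3 24.4 75. ] th=82.4 tin=[ 16.1 -18.5] alpha=-4.4 clF=31.7 clA=20.7 Atop=36.3 Bbot=-26.7 tcp=[17.3  4.8]
[59.2 23.7 27.1 70. ] th=82.9 tin=[ 23.8 -18.5] alpha=-5.6 clF=30.9 clA=16.2 Atop=36.8 Bbot=-27.9 tcp=[21.6  4.5]
[60.3 24.1 29.8 65. ] th=83.4 tin=[ 31.5 -18.5] alpha=-5.7 clF=30.3 clA=12.2 Atop=37.3 Bbot=-28.5 tcp=[25.8  4.4]
[61.5 24.5 32.5 60. ] th=83.9 tin=[ 39.1 -18.5] alpha=-4.8 clF=29.8 clA=8.7 Atop=37.7 Bbot=-28.7 tcp=[30.1  4.5]
[62.6 24.9 35.2 55. ] th=84.3 tin=[ 46.5 -18.5] alpha=-2.9 clF=29.4 clA=6.0 Atop=38.1 Bbot=-28.3 tcp=[34.2  4.9]
[63.7 25.3 37.9 50. ] th=84.7 tin=[ 53.8 -18.5] alpha=-0.0 clF=29.0 clA=4.1 Atop=38.5 Bbot=-27.4 tcp=[38.3  5.5]
[64.9 25.7 40.6 45. ] th=85.1 tin=[ 60.8 -18.5] alpha=3.8 clF=28.8 clA=3.2 Atop=38.8 Bbot=-26.1 tcp=[42.3  6.4]
[66.  26.1 43.3 41.8] th=85.4 tin=[ 66.2 -18.5] alpha=6.1 clF=28.7 clA=3.2 Atop=39
[... 1702 characters left out ...]
tcp=[80.2  4.9]
[84.1 31.  86.5 38. ] th=86.0 tin=[120.7 -18.5] alpha=3.7 clF=32.2 clA=20.6 Atop=38.9 Bbot=-29.3 tcp=[82.5  4.8]
[85.3 31.  89.2 38. ] th=86.4 tin=[124.1 -18.5] alpha=1.0 clF=34.1 clA=22.0 Atop=38.4 Bbot=-28.9 tcp=[84.9  4.8]
[86.4 31.  91.9 38. ] th=86.6 tin=[127.6 -18.5] alpha=-1.6 clF=35.9 clA=23.6 Atop=38.6 Bbot=-29.1 tcp=[87.3  4.8]
[87.5 31.  94.6 38. ] th=86.8 tin=[131.1 -18.5] alpha=-3.9 clF=38.0 clA=25.3 Atop=39.1 Bbot=-29.4 tcp=[89.6  4.8]
[88.7 31.  97.3 38. ] th=87.1 tin=[134.8 -18.5] alpha=-6.0 clF=40.2 clA=27.1 Atop=39.6 Bbot=-29.7 tcp=[92.  5.]
[ 89.8  31.  100.   38. ] th=87.3 tin=[138.6 -18.5] alpha=-11.4 clF=42.6 clA=29.0 Atop=40.0 Bbot=-29.8 tcp=[94.4  5.1]
```

```bash
cat > path3.py <<'E'
from plan import *
def path3():
    out=[(55.8+14.2*k/5,22.5+4.5*k/5,19,85) for k in range(6)]
    p=19;gap=85
    while p<99:
        best=None
        for dp in np.arange(3,.4,-.25):
            q=p+dp;t=(q-19)/81;Ax=70+20*t;Ay=27+4.5*min(1,t/.8)
            G=np.arange(max(38,gap-4.5),gap+.01,.25)
            al=np.array([state(Ax,Ay,q,x,-20)['alpha'] for x in G])
            ga=G[np.argmin(abs(al-8)-1e-3*G)];a=al.max()
            if best is None or a>=7: best=(Ax,Ay,q,ga)
            if a>=7 or q>60: break
        out.append(best);p,gap=best[2],best[3]
    return out
if __name__=='__main__':
    P=path3();print(len(P))
    for w in P:
        s=state(*w,-20);s.pop('B');print(np.round(w,1),*[f'{k}={np.round(v,1)}' for k,v in s.items()])
E
python3 path3.py
python3 - <<'E'
from go import *
from path3 import path3
R,p,a=now();P=path3()[1:]
G=[];gr=[]
for Ax,Ay,ph,gap in P:
    f=np.radians(ph);l=np.array([Ax,Ay])-(gap/2+7.25)*np.array([np.cos(f),np.sin(f)])
    G.append(g(l,ph));gr.append(round(-1 if gap>=85 else 1-2*gap/85,2))
rows((R,p),G,gr)
E
```

```text
35
[55.8 22.5 19.  85. ] th=81.2 tin=[  0.6 -20. ] alpha=4.2 clF=35.1 clA=31.4 Atop=35.3 Bbot=-22.7 tcp=[8.8 6.3]
[58.6 23.4 19.  85. ] th=82.4 tin=[  3.3 -20. ] alpha=6.0 clF=34.9 clA=31.9 Atop=36.2 Bbot=-21.8 tcp=[11.6  7.2]
[61.5 24.3 19.  85. ] th=83.6 tin=[  6.1 -20. ] alpha=7.8 clF=34.8 clA=32.4 Atop=37.1 Bbot=-20.9 tcp=[14.4  8.1]
[64.3 25.2 19.  85. ] th=84.7 tin=[  8.8 -20. ] alpha=9.6 clF=34.7 clA=33.0 Atop=38.0 Bbot=-20.0 tcp=[17.3  9. ]
[67.2 26.1 19.  85. ] th=85.6 tin=[ 11.4 -20. ] alpha=11.5 clF=34.7 clA=33.6 Atop=38.9 Bbot=-19.1 tcp=[20.1  9.9]
[70. 27. 19. 85.] th=86.6 tin=[ 14.1 -20. ] alpha=13.3 clF=34.7 clA=34.3 Atop=39.8 Bbot=-18.2 tcp=[23.  10.8]
[70.7 27.2 22.  81. ] th=86.8 tin=[ 21.3 -20. ] alpha=8.0 clF=34.4 clA=29.6 Atop=40.1 Bbot=-21.5 tcp=[26.5  9.3]
[71.2 27.3 23.8 76.5] th=87.0 tin=[ 27.2 -20. ] alpha=7.1 clF=34.2 clA=25.6 Atop=40.3 Bbot=-22.3 tcp=[29.5  9. ]
[71.5 27.4 25.2 72. ] th=87.1 tin=[ 32.8 -20. ] alpha=7.4 clF=33.9 clA=21.9 Atop=40.5 Bbot=-22.5 tcp=[32.4  9. ]
[72.  27.6 27.2 67.5] th=87.3 tin=[ 38.9 -20. ] alpha=7.2 clF=33.7 clA=18.4 Atop=40.
[... 3928 characters left out ...]
0, -0.6]
[np.float64(0.09), 0.06, -0.02, -0.0, 0.0, 0.0, -0.6]
[np.float64(0.09), 0.07, -0.02, -0.0, 0.0, 0.0, -0.6]
[np.float64(0.1), 0.06, -0.02, -0.0, 0.0, 0.0, -0.6]
[np.float64(0.1), 0.07, -0.02, -0.0, 0.0, 0.0, -0.6]
[np.float64(0.1), 0.07, -0.01, -0.0, 0.0, 0.0, -0.6]
[np.float64(0.1), 0.07, -0.02, -0.0, 0.0, 0.0, -0.6]
[np.float64(0.11), 0.07, -0.01, -0.0, 0.0, 0.0, -0.6]
[np.float64(0.11), 0.07, -0.01, -0.0, 0.0, 0.0, -0.6]
[np.float64(0.11), 0.07, -0.0, -0.0, 0.0, 0.0, -0.6]
[np.float64(0.11), 0.07, -0.0, -0.0, 0.0, 0.0, -0.6]
[np.float64(0.11), 0.07, -0.0, -0.0, 0.0, 0.0, -0.6]
[np.float64(0.11), 0.07, -0.0, -0.0, 0.0, 0.0, -0.6]
[np.float64(0.11), 0.07, 0.0, -0.0, 0.0, 0.0, -0.6]
```

Emit:
play_rows --pt "-1 -0.01 -0.07 0.01 0 0 0" --pt "-1 0.01 -0.1 0 0 0 0" --pt "-1 0 -0.1 0 0 0 0" --pt "-1 0 -0.1 0 0 0 0" --pt "-1 0 -0.1 0 0 0 0" --pt "-0.91 0.09 -0.09 0 0 0 -0.6" --pt "-0.8 0.05 -0.09 0 0 0 -0.35" --pt "-0.69 0.04 -0.09 0 0 0 -0.3" --pt "-0.59 0.05 -0.09 0 0 0 -0.4" --pt "-0.48 0.05 -0.1 0 0 0 -0.45" --grip_force 20

```text
time_s: 16.8
tcp_pos: [0.5275, 0.0069, 0.0118]
eef_rot: [-3.141, 0.0, 0.587]
force: [0.5, -2.5, 1.6]
finger_gap: 0.0631
grip_force: 0.3
```

```bash
python3 look2.py .045 -.02 pics/w5.png; cd pics; python3 -c "
import cv2;cv2.imwrite('w5s.png',cv2.resize(cv2.imread('w5.png'),(420,315)))"
```

```text
tcp [0.0381 0.0089] 0.0118 33.6 16.8 [ 0.5 -2.5  1.6] 0.0631
tin [ 0.0479 -0.0203] [ 0.0445 -0.0198] [[0.0137, -0.0466], [0.0752, 0.0069]]
flap deg 74.29217731872868 0.10813816569044589
```

View pics/w5s.png

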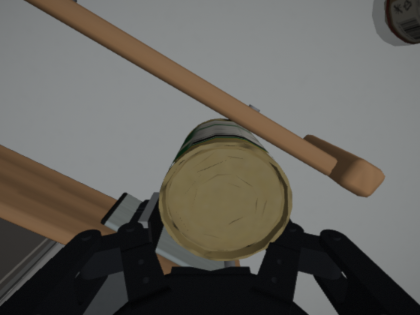

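Emit:
play_rows --pt "-0.38 0.07 -0.1 0 0 0 -0.55" --pt "-0.27 0.06 -0.1 0 0 0 -0.6" --pt "-0.19 0.07 -0.08 0 0 0 -0.6" --pt "-0.12 0.06 -0.07 0 0 0 -0.6" --pt "-0.08 0.07 -0.06 0 0 0 -0.6" --pt "-0.03 0.06 -0.06 0 0 0 -0.6" --pt "0 0.06 -0.04 0 0 0 -0.6" --pt "0.03 0.07 -0.05 0 0 0 -0.6" --pt "0.05 0.06 -0.03 0 0 0 -0.6" --pt "0.07 0.06 -0.04 0 0 0 -0.6"

```text
time_s: 18.1
tcp_pos: [0.5261, 0.0308, 0.0118]
eef_rot: [-3.14, 0.006, 1.105]
force: [-3.6, -7.2, 6.9]
finger_gap: 0.0395
grip_force: 0.3
```

```bash
python3 look2.py .094 -.02
```

```text
tcp [0.062  0.0086] 0.0118 63.3 18.1 [-3.6 -7.2  6.9] 0.0395
tin [ 0.0915 -0.0223] [ 0.091  -0.0216] [[0.0638, -0.0481], [0.1182, 0.0049]]
flap deg 86.6923181318903 0.09421816054063277
```

Run:
```python
from go import *
from plan import state
R,p,a=now();G=[]
for i in range(1,21):
    t=i/20;Ax=75.9+15*t;Ay=30.5+.5*t;ph=59.3+40.7*t;gap=39.5
    f=np.radians(ph);l=np.array([Ax,Ay])-(gap/2+7.25)*np.array([np.cos(f),np.sin(f)]);G.append(g(l,ph))
    if i%4==0:s=state(Ax,Ay,ph,gap,-21);print({k:np.round(v,1) for k,v in s.items()})
rows((R,p),G,[.07]*20)
```

```text
{'th': np.float64(87.9), 'tin': array([ 99.3, -21. ]), 'alpha': np.float64(8.5), 'clF': np.float64(33.1), 'clA': np.float64(14.2), 'Atop': np.float64(41.5), 'Bbot': np.float64(-30.2), 'B': array([ 58.2, -19.3]), 'tcp': array([68.5,  5.7])}
{'th': np.float64(87.1), 'tin': array([109.2, -21. ]), 'alpha': np.float64(7.4), 'clF': np.float64(33.0), 'clA': np.float64(17.3), 'Atop': np.float64(40.5), 'Bbot': np.float64(-31.4), 'B': array([ 68.5, -21.6]), 'tcp': array([75.2,  4.6])}
{'th': np.float64(86.2), 'tin': array([118.9, -21. ]), 'alpha': np.float64(4.7), 'clF': np.float64(34.2), 'clA': np.float64(21.0), 'Atop': np.float64(39.2), 'Bbot': np.float64(-31.3), 'B': array([ 79. , -22.9]), 'tcp': array([81.9,  4. ])}
{'th': np.float64(86.6), 'tin': array([129.1, -21. ]), 'alpha': np.float64(-3.4), 'clF': np.float64(38.8), 'clA': np.float64(25.6), 'Atop': np.float64(38.5), 'Bbot': np.float64(-30.7), 'B': array([ 89.7, -23.1]), 'tcp': array([88.8,  3.9])}
{'th': np.float64(87.0), 'tin': array([140.2, -21. ]), 'alpha': np.float64(-9.3), 'clF': np.float64(45.1), 'clA': np.float64(31.3), 'Atop':
[... 240 characters left out ...]
 0.06, -0.02, 0.0, -0.0, 0.0, -0.4]
[0.07, 0.05, -0.01, 0.0, -0.0, 0.0, -0.41]
[0.07, 0.06, -0.01, 0.0, -0.0, 0.0, -0.41]
[0.07, 0.05, -0.01, 0.0, -0.0, 0.0, -0.41]
[0.07, 0.06, -0.0, 0.0, -0.0, 0.0, -0.4]
[0.07, 0.05, -0.01, 0.0, -0.01, 0.0, -0.41]
[0.07, 0.06, -0.01, 0.0, 0.0, 0.0, -0.41]
[0.07, 0.06, -0.0, 0.0, 0.0, 0.0, -0.4]
[0.07, 0.05, -0.01, 0.0, 0.0, 0.0, -0.41]
[0.07, 0.06, -0.0, 0.0, 0.0, 0.0, -0.41]
[0.07, 0.06, -0.01, 0.0, 0.0, 0.0, -0.4]
[0.07, 0.05, 0.0, 0.0, 0.0, 0.0, -0.41]
[0.07, 0.06, -0.0, 0.0, 0.0, 0.0, -0.41]
[0.07, 0.06, -0.0, 0.0, 0.0, 0.0, -0.41]
[0.07, 0.06, -0.0, 0.0, 0.0, 0.01, -0.4]
[0.07, 0.05, 0.0, 0.0, 0.0, -0.0, -0.41]
[0.07, 0.06, 0.0, 0.0, 0.0, -0.0, -0.41]
```

Emit:
play_rows --pt "0.07 0.07 0.03 0 0 0.03 -0.38" --pt "0.07 0.05 -0.01 0 0 0 -0.41" --pt "0.07 0.05 -0.01 0 0 0 -0.41" --pt "0.07 0.06 -0.02 0 0 0 -0.4" --pt "0.07 0.05 -0.01 0 0 0 -0.41" --pt "0.07 0.06 -0.01 0 0 0 -0.41" --pt "0.07 0.05 -0.01 0 0 0 -0.41" --pt "0.07 0.06 0 0 0 0 -0.4" --pt "0.07 0.05 -0.01 0 0 0 -0.41" --pt "0.07 0.06 -0.01 0 0 0 -0.41"

```text
time_s: 19.4
tcp_pos: [0.5317, 0.0515, 0.012]
eef_rot: [3.14, -0.004, 1.461]
force: [1.7, -1.5, 0.3]
finger_gap: 0.0395
grip_force: 0.3
```

```bash
python3 look2.py .112 -.021 pics/w6.png; cd pics; python3 -c "
import cv2;cv2.imwrite('w6s.png',cv2.resize(cv2.imread('w6.png'),(420,315)))"
```

```text
tcp [0.0824 0.0016] 0.012 83.7 19.4 [ 1.7 -1.5  0.3] 0.0395
tin [ 0.1196 -0.0223] [ 0.1151 -0.0211] [[0.0831, -0.0477], [0.1471, 0.0055]]
flap deg 76.3529130678537 0.09848781404332846
```

View pics/w6s.png

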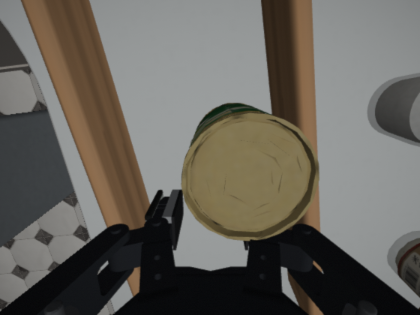

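Run:
```python
from go import *
R,p,a=now();G=[]
for i in range(1,11):
    t=i/10;Ax=87.3+3*t;Ay=28.1+2.5*t;ph=79.7+20.3*t
    f=np.radians(ph);l=np.array([Ax,Ay])-27*np.array([np.cos(f),np.sin(f)]);G.append(g(l,ph))
rows((R,p),G,[.07]*20)
```

```text
[0.07, 0.03, -0.01, 0.0, 0.02, -0.05, -0.39]
[0.07, 0.04, -0.01, 0.0, 0.0, -0.0, -0.41]
[0.07, 0.04, -0.01, 0.0, 0.0, -0.0, -0.4]
[0.07, 0.04, -0.01, 0.0, 0.0, -0.0, -0.41]
[0.07, 0.05, -0.01, 0.0, 0.0, -0.0, -0.41]
[0.07, 0.04, -0.01, 0.0, 0.0, -0.0, -0.4]
[0.07, 0.04, -0.0, 0.0, 0.0, -0.0, -0.41]
[0.07, 0.04, -0.01, 0.0, 0.0, -0.0, -0.4]
[0.07, 0.04, -0.01, 0.0, 0.0, -0.0, -0.41]
[0.07, 0.05, -0.01, 0.0, 0.0, -0.0, -0.41]
```

Emit:
play_rows --pt "0.07 0.03 -0.01 0 0 -0.03 -0.39" --pt "0.07 0.04 -0.01 0 0 0 -0.41" --pt "0.07 0.04 -0.01 0 0 0 -0.4" --pt "0.07 0.04 -0.01 0 0 0 -0.41" --pt "0.07 0.05 -0.01 0 0 0 -0.41" --pt "0.07 0.04 -0.01 0 0 0 -0.4" --pt "0.07 0.04 0 0 0 0 -0.41" --pt "0.07 0.04 -0.01 0 0 0 -0.4" --pt "0.07 0.04 -0.01 0 0 0 -0.41" --pt "0.07 0.05 -0.01 0 0 0 -0.41"

```text
time_s: 20.7
tcp_pos: [0.5279, 0.0623, 0.012]
eef_rot: [3.141, 0.001, 1.813]
force: [2.1, -0.4, 0.4]
finger_gap: 0.0401
grip_force: 0.2
```

```bash
python3 look2.py .138 -.021 pics/w7.png;python3 look.py 7 scene 2>/dev/null; cd pics; python3 -c "
import cv2,numpy as np
a=cv2.resize(cv2.imread('w7.png'),(400,300));b=cv2.resize(cv2.imread('scene_7.png')[130:310,200:400],(390,300));cv2.imwrite('c7.png',np.hstack([a,b]))"
```

```text
tcp [0.0933 0.0046] 0.012 103.9 20.7 [ 2.1 -0.4  0.4] 0.0401
tin [ 0.1402 -0.0168] [ 0.1374 -0.0158] [[0.1072, -0.0429], [0.1675, 0.0113]]
flap deg 84.14030684037616 0.11037982682873942
tcp [0.5277 0.0626 0.012 ] [0.0936 0.0048] [1.7996e+02 2.0000e-02 1.0393e+02] 20.75 [ 0.5 -1.5 -0. ] 0.0397
wrist 0.71 tin enc [ 0.1394 -0.0157] 0.0297 mean [ 0.1406 -0.0167] 12381
scene 0.73 tin enc [ 0.1357 -0.0162] 0.0331 mean [ 0.1384 -0.0153] 503
top 0.64 tin enc [ 0.1496 -0.0107] 0.0263 mean [ 0.1561 -0.008 ] 118
```

View pics/c7.png

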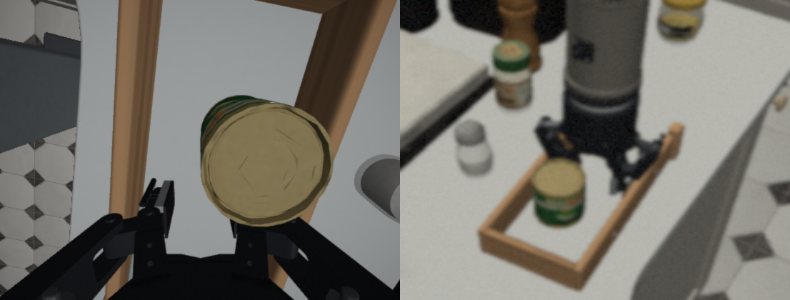

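Emit:
play_rows --pt "0.07 -0.1 0 0 0 0 0" --pt "0.07 0 0 -0.2 0 0 0" --pt "0.07 0 0 -0.3 0 0 0" --pt "0.07 0 0 -0.4 0 0 0" --pt "0.07 0 0 -0.5 0 0 0" --pt "0.07 0 0 -0.5 0 0 0" --pt "0.07 0 0 -0.5 0 0 0" --pt "0.07 0 0 -0.5 0 0 0" --pt "0.07 0 0 -0.5 0 0 0" --pt "0.07 0 0 -0.4 0 0 0"

```text
time_s: 22.3
tcp_pos: [0.5287, 0.0595, 0.1271]
eef_rot: [3.14, 0.0, 1.811]
force: [-0.5, -0.1, 0.8]
finger_gap: 0.04
grip_force: 0.0
```

Emit:
play_rows --pt "0.07 -0.5 0 0 0 0 0" --pt "0.07 -0.6 0 0 0 0 0" --pt "0.07 -0.6 0 0 0 0 0" --pt "0.07 -0.6 0 0 0 0 0" --pt "0.07 -0.6 0 0 0 0 0" --pt "0.07 -0.5 0 0 0 0 0" --pt "0.07 0 0 0 0 0 0" --pt "0.07 0 0 0 0 0 0" --pt "0.07 0 0 0 0 0 0" --pt "0.07 0 0 0 0 0 0"

```text
time_s: 23.55
tcp_pos: [0.5527, -0.0388, 0.1262]
eef_rot: [3.141, 0.0, 1.812]
force: [0.5, -0.7, -0.1]
finger_gap: 0.0401
grip_force: 0.0
```

```bash
python3 look.py 8 scene top wrist 2>/dev/null; cd pics; python3 -c "
import cv2,numpy as np
a=cv2.resize(cv2.imread('wrist_8.png'),(400,300));b=cv2.resize(cv2.imread('scene_8.png')[130:310,200:400],(390,300));cv2.imwrite('c8.png',np.hstack([a,b]))"
```

```text
tcp [ 0.5527 -0.0388  0.1262] [-0.0092 -0.0131] [1.7995e+02 2.0000e-02 1.0382e+02] 23.55 [ 0.5 -0.7 -0.1] 0.0401
wrist 0.95 tin enc [ 0.1356 -0.0163] 0.0279 mean [ 0.1257 -0.0189] 1568
scene 0.64 tin enc [ 0.1392 -0.0142] 0.0292 mean [ 0.1392 -0.0147] 495
top 0.58 tin enc [ 0.1404 -0.0162] 0.0286 mean [ 0.1402 -0.0161] 369
```

View pics/c8.png

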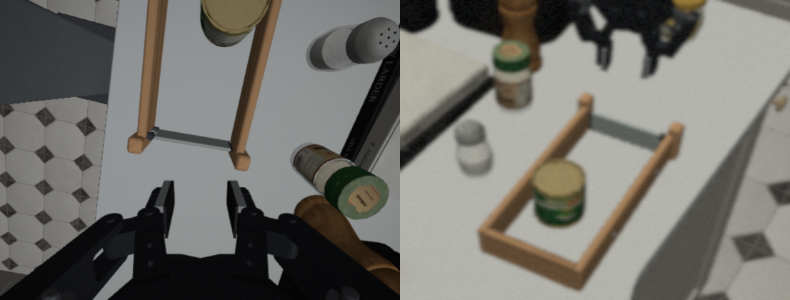

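The flap is shut across the entrance and the tin stands upright inside at about 140 mm. The bystanders are where they were and the hand is clear, so I am handing in.

```bash
python3 -c "
from rig import close_job
print(close_job())"
```

```text
the job is handed in; nothing more can be done
None
```

The tin stands upright in the lane, its centre about 140 mm in and beyond the flap's swing. The flap has shut behind it, and the job was handed in after about 24 of the 58 s; no verdict was shown.

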